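# Load the sample-cup carrier and hold it up level

### The arm

A 6-joint arm with a two-finger parallel gripper is mounted at the origin on a cart in front of the work surface, level with it; the furniture and walls round the work are solid. World frame = base frame: x ahead of the robot, y to its left, z up, the work surface at z = 0. Lengths are in mm, angles in rad, forces in N, time in s.
With the tool pointing down it reaches from about 300 to 775 mm from the base axis. Payload 14.6 kg.
Tool frame: the origin (TCP) lies at the very end of the fingers, on their centre line; the grasp point (between the pads) lies 19 mm behind it; z points along the fingers, y is the line along which they close (so a half turn about z gives the same grasp; the last joint's range is limited). The gripper opens to 94 mm and grips with 3 to 60 N. Pads are 16 mm wide; open, the fingers measure 119 mm over their backs; the gripper's body (75 mm by 177 mm) begins 78 mm behind the grasp point.
Start: joints at [1.272, 0.3, 1.521, -0, 1.321, -0.067], TCP at [126.349, 535.28, 205.446] pointing down, gripper open.
Joint ranges: [-3.03, 3.03], [-0.79, 2.21], [0.23, 2.52], [-1.04, 4.18], [0, 3.07], [-2.55, 2.55]. Speed limits (rad/s): [2.22, 2.22, 2.57, 3.14, 3.14, 3.14].

### API

Orientations are given as [roll, pitch, yaw] about the fixed x, y, z axes, in that order (R = Rz(yaw) Ry(pitch) Rx(roll)).
In Python, from cell import manip, camera, get_calibration gives the robot as it stands. The module is installed in compiled form; this text tells all that it offers.
- The arm moves only by the tool jog_arm, never from a script. Its argument "plan" is one flat list of numbers, 6 for each row, row after row: the shift along the world's x, y, z in m, then the turn, a rotation vector about the world's x, y, z in degrees. A call has 1 to 20 rows; each row is the pose to reach, as a shift and turn from the pose commanded when the call began; what a row does not reach only later rows make up. A row lasts 1/10 s, in which the tool goes at most 50 mm and 8.59 degrees, less where a joint would pass 70% of its speed; a pose out of reach is approached as far as the arm can. A call with a gripper value outside its range is refused whole. "claw" is the finger opening in m, from 0 to 0.094, set as the call begins (left out, the last holds). The fingers move at their own pace and stop on an object; "force" is the grip in N (left out, the last holds). Time passes only in rows, so rows that repeat a pose let the fingers close. It gives the time, the measured TCP pose, the force, the opening and the grip force at its end, in the units of the state.
- manip.read_state(): the state, without advancing time (a new reading comes with each control period).
- camera(name): name is "scene" or "top" or "wrist"; returns (picture, depth): 420x560x3 uint8, red, green, blue; 420x560 float32, mm along the optical axis (not along the pixel's ray), 0 where there is no reading.
- get_calibration(name): a dict with "fx", "fy", "cx", "cy" (pixels), "origin" and "attitude" of the camera in the world. Camera axes: x right, y down, z forward; pixel columns grow to the right and rows downward; lengths in mm; the calibration is good to about 2 mm. A picture is of the moment at which its call begins: read the wrist's pose just before it. get_calibration takes no time and is no camera call; for the wrist camera it gives the pose at the moment of the call.
- manip.sign_off(): hands the job in; it is judged then, once.
The state is a dict: "clock": time; "joints": joint angles; "qd": joint speeds; "effort": joint torques, N m; "eef_pos": TCP position; "eef_rot": TCP orientation; "wrist_force": force on the tool from outside, world axes, zero at the start; "moment": the same for the moment, N m; "finger_gap": finger opening in mm; "finger_force": force on a finger pad.
Only numpy, scipy, OpenCV 4.12 (cv2) and the standard library are available. Lean on these libraries where they do the work, as an engineer would, in place of code of your own. Each camera call takes 0.05 s, during which the arm holds its last target. There are 200 camera calls.

### The job

Set the yellow-lidded sample cup upright into the empty pocket of the two-cup metal carrier (its other pocket already holds a green-lidded cup) and let go of it. Then take the carrier by its red grip, lift it straight up 10 to 15 cm clear of the bench with both cups in it, and keep it level and still in the air for a couple of seconds; finish while still holding it up there. Leave the white-lidded cup, the loose green-lidded cup, the timer and the small vials where they are.

Things in the scene. Friction and masses are not known exactly. Their poses are not given: they have to be found in the camera images.
- carrier_grip (a point): centre of the carrier's red bar grip, 100 mm above the carrier's underside. The bar is 16 mm wide (carrier x), 56 mm long (carrier y), 20 mm high, on two thin rods down to the base; take it across its 16 mm width. The point has the carrier's axes: z up, y along the carrier's length. The carrier weighs about 0.25 kg, each cup about 0.12 kg; loaded, it balances near the grip
- carrier: loose two-cup carrier: metal base 60 mm wide, round cup pockets 75 mm outside diameter at both ends, 245 mm long over all along its y axis; origin at the centre of its underside, z up
- pocket_empty (a point): centre of the floor of the empty pocket, 85 mm from the carrier's middle along its +y, 4 mm above its underside; the pocket is a flared round wall whose rim stands 22 mm above the carrier's underside, 69 mm across inside at the rim and 62 mm at the floor
- pocket_full (a point): centre of the floor of the pocket that already holds a green-lidded cup, 85 mm from the carrier's middle along its -y; same pocket
- yellow_centre (a point): centre of the sample cup with the yellow screw lid, 30 mm above its underside. Cup 59 mm high; round tapering body at most 54 mm across; lid 60 mm across, from 45 to 59 mm above the underside: grip it by the lid
- seated_centre (a point): centre of the green-lidded cup that already stands in the carrier, same size, 30 mm above its underside
- white_centre (a point): centre of the white-lidded cup standing on the bench, same size; leave it alone
- green_centre (a point): centre of the loose green-lidded cup standing on the bench, same size; leave it alone
- timer: white kitchen-style timer, 66x66x20 mm, lying on the bench; origin under its centre; leave it alone
- vial_a: small vial with blue cap, 22 mm across, 50 mm high; origin under its centre; leave it alone
- vial_b: small vial with black cap, 22 mm across, 50 mm high; origin under its centre; leave it alone
- yellow_cup: the yellow-lidded cup; origin at the centre of its underside
- seated_cup: the green-lidded cup in the carrier; origin at the centre of its underside
Things that resemble listed ones, but are neither listed nor needed, are in the scene too. Several things look just like the yellow_cup: the one meant starts farthest to the robot's left.

How it is judged:
By the outcome, as a careful person would: the job done as asked, in the order asked, and still so for the second after the job is handed in, while the arm keeps its last pose, push and grip.
It also fails if it takes over 54 s, if anything falls off the work surface, if the arm or the gripper's body presses on something with over 40 N, if the wrist force passes 120 N, or if a joint passes its speed limit or range.

## Working session

There is one attempt and no reset: what is moved stays moved. The work goes in short steps, Python scripts to look and compute and a tool call to move; the robot and the scene stay as the last step left them, time stands still between calls to the robot, and variables do not carry over. Pictures are saved under pics/ and viewed, at most 10 in all, crops included, and the job is handed in when it is done.

Besides the shell and the picture viewer there is one more tool, called after ">>>" by a JSON object that holds its "api" and its "payload". jog_arm: Moves the arm, as the interface text tells. Its arguments: {"type":"object","properties":{"plan":{"type":"array"},"claw":{"type":"number"},"force":{"type":"number"}},"required":["plan"]}

```bash
mkdir -p pics; cat > h.py <<'E'
import numpy as np, cv2
from cell import manip, camera, get_calibration
from scipy.spatial.transform import Rotation as R
def rot(c):
    a=np.array(c["attitude"],float)
    if a.shape==(3,3): return a
    return R.from_euler('xyz',a).as_matrix() if a.size==3 else R.from_quat(a).as_matrix()
def grab(n,f=None):
    c=get_calibration(n); p,d=camera(n)
    if f: cv2.imwrite('pics/'+f,p[:,:,::-1])
    return c,p,d
def pts(c,d):
    v,u=np.mgrid[:d.shape[0],:d.shape[1]]
    q=np.stack([(u-c["cx"])/c["fx"]*d,(v-c["cy"])/c["fy"]*d,d],-1)
    return q@rot(c).T+np.array(c["origin"])
def ray(c,u,v,z):
    r=rot(c)@np.array([(u-c["cx"])/c["fx"],(v-c["cy"])/c["fy"],1]); o=np.array(c["origin"])
    return o+r*(z-o[2])/r[2]
E
python3 - <<'E'
from h import *
print(manip.read_state())
out=[]
for n in("top","scene"):
    c,p,d=grab(n,n+'.png'); print(n,c); np.savez(n+'.npz',p=p,d=d)
E
```

```text
{'clock': 0.0, 'joints': array([ 1.27238954e+00,  3.00490353e-01,  1.52157952e+00, -4.55208496e-06,
        1.32071194e+00, -6.65749434e-02]), 'qd': array([-0.00020537,  0.00054911,  0.00158902,  0.00046696,  0.00209213,
        0.00060915]), 'effort': array([ 8.45207651e-04, -5.31811273e+01, -3.52728724e+01,  7.08086975e-02,
        2.44824355e-02, -6.69562291e-05]), 'eef_pos': array([126.28059726, 535.03320995, 204.87643449]), 'eef_rot': array([-3.14040584e+00, -7.47102326e-05,  2.90976190e+00]), 'wrist_force': array([ 0.22633782, -0.64131361,  0.49946654]), 'moment': array([-0.01423295, -0.03215585,  0.04183763]), 'finger_force': 0.0, 'finger_gap': 94.16730878520954}
top {'fx': 431.70158509392206, 'fy': 431.70158509392206, 'cx': 274.53365022443313, 'cy': 206.16969135647628, 'origin': array([ 383.33792831,  -54.9839448 , 1307.70468015]), 'attitude': array([-3.01492571e+00,  1.52149336e-03, -1.58659242e+00])}
scene {'fx': 459.09033372427496, 'fy': 459.09033372427496, 'cx': 275.5880620444653, 'cy': 207.34300679516738, 'origin': array([194.7606872 , 715.33806073, 849.84011402]), 'attitude': array([-2.30260791,  0.01974439, -2.71005421])}
```

View pics/top.png

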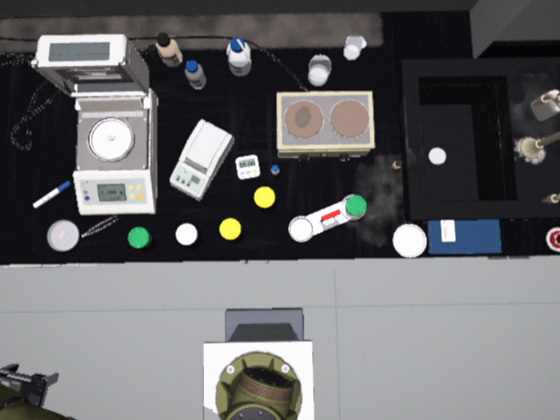

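View pics/scene.png

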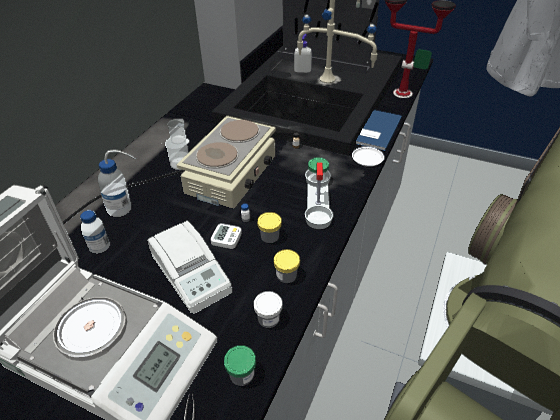

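The top view shows two yellow lids, at (230,229) and (264,197). It also shows white at (186,234), loose green at (139,238), and the carrier with its empty pocket at (301,229), red grip at (331,217) and green cup at (356,207). The candidates for the wanted cup are the two yellow lids. (230,229) is further to the robot's left, and in the scene view it is the nearer yellow one at (287,262).

```bash
python3 - <<'E'
from h import *
for n in("top","scene"):
    z=np.load(n+'.npz'); p,d=z['p'],z['d']; c=get_calibration(n); P=pts(c,d)
    h=cv2.cvtColor(p,cv2.COLOR_RGB2HSV)
    for nm,lo,hi in(("yel",(20,150,120),(35,255,255)),("grn",(55,120,50),(90,255,255)),("red",(0,170,110),(6,255,255))):
        m=cv2.inRange(h,lo,hi); k,l,s,ce=cv2.connectedComponentsWithStats(m)
        for i in range(1,k):
            if s[i,4]>40:
                q=P[l==i]; zt=np.percentile(q[:,2],90); t=q[abs(q[:,2]-zt)<6]
                print(n,nm,ce[i].round(),s[i,4],'ztop',zt.round(),'c',t.mean(0).round(1),'mid',((t.max(0)+t.min(0))/2).round(1),'ext',np.ptp(t,0).round(), 'ray',ray(c,*ce[i],zt).round(1))
                if nm=="red": print(cv2.minAreaRect(t[:,:2].astype(np.float32)))
z=np.load('top.npz');p=z['p'];c=get_calibration('top')
for u,v,zz in((301,229,22),(230,262,0)):print(ray(c,u,v,zz))
cr=cv2.resize(p[150:270,110:390,::-1],None,fx=2.8,fy=2.8,interpolation=cv2.INTER_CUBIC);cv2.imwrite('pics/crop.png',cr)
w=get_calibration('wrist');print(w)
E
```

```text
top yel [264. 197.] 359 ztop 62.0 c [568.7 -25.6  59. ] mid [570.2 -25.2  61.5] ext [59. 59. 12.] ray [570.  -25.5  61.7]
top yel [230. 229.] 379 ztop 62.0 c [477.8  74.7  59.2] mid [477.8  74.5  60.2] ext [58. 59.  9.] ray [478.9  74.9  61.6]
top grn [356. 205.] 329 ztop 65.0 c [ 541.2 -291.3   62.6] mid [ 540.4 -291.3   64.6] ext [56. 57. 11.] ray [ 541.5 -291.5   65.1]
top grn [138. 237.] 405 ztop 62.0 c [457.9 340.3  59.1] mid [457.4 339.7  60.4] ext [55. 61. 10.] ray [458.7 339.2  61.5]
top red [330. 215.] 65 ztop 113.0 c [ 509.3 -211.5  110.1] mid [ 509.9 -211.5  110.3] ext [25. 48.  7.] ray [ 508.7 -210.8  112.6]
((509.011474609375, -210.84649658203125), (9.220804214477539, 51.64557647705078), 21.505733489990234)
scene grn [422.  59.] 271 ztop 175.0 c [ 388.3 -903.4  173.4] mid [ 387.5 -904.4  174.4] ext [49. 22. 12.] ray [ 381.4 -846.1  174.5]
scene grn [317. 164.] 173 ztop 66.0 c [ 544.  -293.3   63.4] mid [ 541.8 -291.8   63.8] ext [58. 64.  8.] ray [ 542.2 -287.5   65.6]
scene grn [239. 361.] 797 ztop 60.0 c [460.2 340.1  58.3] mid [460.2 339.1  58.3] ext [59. 59.  8.] ray [458.9 342.   60.1]
scene red [319. 169.] 76 ztop 112.0 c [ 509.6 -210.5  110.1] mid [ 510.5 -212.2  110.1] ext [27. 55.  7.] ray [ 508.3 -206.2  112.4]
((509.8113098144531, -212.5990753173828), (13.556781768798828, 56.34331130981445), 20.81810760498047)
[ 477.20022449 -133.44073665   22.        ]
[382.93886657  80.83693074   0.        ]
{'fx': 313.3150557161757, 'fy': 313.3150557161757, 'cx': 281.1304016393267, 'cy': 209.5065529698565, 'origin': array([ 57.58283265, 549.7095807 , 385.37376013]), 'attitude': array([2.90050393e+00, 2.19701177e-03, 1.33920154e+00])}
```

View pics/crop.png

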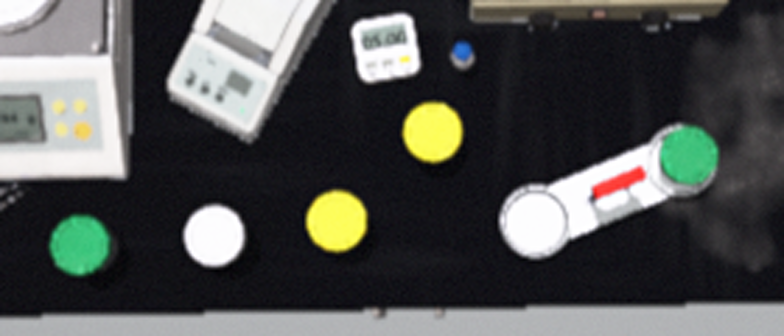

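The crop confirms the wanted cup is the left yellow lid at crop (337,221), world about (478,75), lid top about 60. Sizes agree: lids are 58–59 mm, grip to seated cup is 86 mm, and carrier yaw is about 21.5°. I'll move above it with the closing axis along carrier x.

>>> {"api": "jog_arm", "payload": {"plan": [0.352,-0.46,-0.045,0,0,-55,0.352,-0.46,-0.045,0,0,-55,0.352,-0.46,-0.045,0,0,-55,0.352,-0.46,-0.045,0,0,-55,0.352,-0.46,-0.045,0,0,-55,0.352,-0.46,-0.045,0,0,-55,0.352,-0.46,-0.045,0,0,-55,0.352,-0.46,-0.045,0,0,-55,0.352,-0.46,-0.045,0,0,-55,0.352,-0.46,-0.045,0,0,-55,0.352,-0.46,-0.045,0,0,-55,0.352,-0.46,-0.045,0,0,-55,0.352,-0.46,-0.045,0,0,-55,0.352,-0.46,-0.045,0,0,-55,0.352,-0.46,-0.045,0,0,-55,0.352,-0.46,-0.045,0,0,-55,0.352,-0.46,-0.045,0,0,-55,0.352,-0.46,-0.045,0,0,-55], "claw": 0.094}}

```text
clock: 1.9
eef_pos: [478.2, 75.7, 160.6]
eef_rot: [3.141, 0.0, 1.951]
wrist_force: [-0.2, -1.0, -0.6]
finger_gap: 94.1
finger_force: 0.0
```

```bash
cat > look.py <<'E'
from h import *
import sys
s=manip.read_state(); print(s['clock'],s['eef_pos'].round(1),s['eef_rot'].round(4),s['joints'].round(2),s['wrist_force'].round(1),s['finger_gap'],s['finger_force'])
c,p,d=grab('wrist',sys.argv[1]); P=pts(c,d); np.savez('w.npz',p=p,d=d,P=P)
h=cv2.cvtColor(p,cv2.COLOR_RGB2HSV)
for nm,lo,hi,zt in(("yel",(20,150,100),(35,255,255),59),("grn",(55,120,50),(90,255,255),63),("red",(0,170,80),(6,255,255),110)):
    m=cv2.inRange(h,lo,hi); k,l,st,ce=cv2.connectedComponentsWithStats(m)
    for i in range(1,k):
        if st[i,4]>200:
            q=P[l==i]; z9=np.percentile(q[:,2],80); t=q[abs(q[:,2]-z9)<4]
            cc,wh,a=cv2.minAreaRect(t[:,:2].astype(np.float32))
            print(nm,ce[i].round(),st[i,:5],'z',z9.round(1),'rect',np.round(cc,1),np.round(wh,1),round(a,1))
E
python3 look.py w1.png
```

```text
1.9 [478.2  75.7 160.6] [3.1413e+00 1.0000e-04 1.9507e+00] [ 0.08  0.2   1.76  0.    1.19 -0.3 ] [-0.2 -1.  -0.6] 94.05496256397576 0.0
yel [283. 211.] [ 251  179   65   64 3240] z 60.3 rect [479.2  72.3] [59.2 58.8] 85.1
yel [ 68. 327.] [ 61 294  22  61 369] z 280.4 rect [422.8  79.4] [ 2.5 13.8] 20.7
yel [494. 328.] [480 294  22  61 370] z 280.1 rect [512.1 115. ] [ 2.9 14. ] 22.6
yel [329. 346.] [301 339  57  19 808] z 60.3 rect [578.  -45.1] [57.2 22.9] 21.0
```

View pics/w1.png

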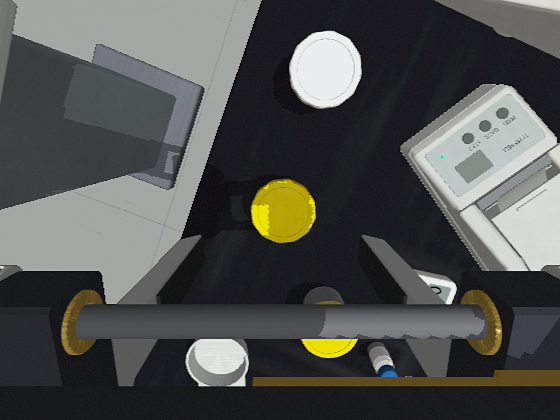

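The wrist view has the target lid at (283,211), world (479,72). The top view said (478,75). I'll split the difference, descend and grip.

>>> {"api": "jog_arm", "payload": {"plan": [0,-0.002,-0.04,0,0,0,0,-0.002,-0.08,0,0,0,0,-0.002,-0.105,0,0,0,0,-0.002,-0.12,0,0,0,0,-0.002,-0.126,0,0,0,0,-0.002,-0.126,0,0,0,0,-0.002,-0.126,0,0,0,0,-0.002,-0.126,0,0,0]}}

```text
clock: 2.75
eef_pos: [478.9, 73.3, 35.4]
eef_rot: [3.14, 0.0, 1.95]
wrist_force: [-0.3, -0.0, 0.3]
finger_gap: 93.9
finger_force: 0.0
```

>>> {"api": "jog_arm", "payload": {"plan": [0,0,0,0,0,0,0,0,0,0,0,0,0,0,0,0,0,0,0,0,0,0,0,0,0,0,0,0,0,0,0,0,0,0,0,0,0,0,0,0,0,0,0,0,0,0,0,0,0,0,0,0,0,0,0,0,0,0,0,0], "claw": 0.05, "force": 25}}

```text
clock: 3.75
eef_pos: [478.5, 73.3, 34.5]
eef_rot: [3.141, 0.0, 1.95]
wrist_force: [1.7, 0.7, 1.7]
finger_gap: 58.2
finger_force: 25.0
```

Gripped. I'll lift and carry it to above the pocket.

>>> {"api": "jog_arm", "payload": {"plan": [0,0,0.03,0,0,0,0,0,0.06,0,0,0,0,0,0.08,0,0,0,0,-0.03,0.09,0,0,0,0,-0.06,0.09,0,0,0,0,-0.09,0.09,0,0,0,0,-0.12,0.09,0,0,0,0,-0.15,0.09,0,0,0,0,-0.18,0.09,0,0,0,0,-0.2,0.09,0,0,0,0,-0.205,0.09,0,0,0,0,-0.205,0.09,0,0,0,0,-0.205,0.09,0,0,0,0,-0.205,0.09,0,0,0]}}

```text
clock: 5.15
eef_pos: [478.3, -130.8, 124.4]
eef_rot: [-3.141, -0.0, 1.951]
wrist_force: [-0.6, -0.1, -1.6]
finger_gap: 58.4
finger_force: 25.0
```

```bash
python3 look.py w2.png
```

```text
5.15 [ 478.3 -130.8  124.4] [-3.1414e+00 -3.0000e-04  1.9509e+00] [-0.34  0.27  1.76  0.    1.11 -0.72] [-0.6 -0.1 -1.6] 58.41925268327056 24.9996783019742
yel [443. 141.] [ 401  102   85   80 5275] z 60.1 rect [570.6 -28.8] [59.2 59.1] 25.6
yel [281. 259.] [ 226  208  111   96 8876] z 150.7 rect [ 475.4 -129.4] [58.7 52. ] 24.2
yel [152. 322.] [142 290  27  65 777] z 243.1 rect [ 439.3 -120.3] [ 2.4 14.6] 19.3
yel [410. 322.] [394 290  28  65 778] z 243.0 rect [495.9 -98. ] [ 2.2 14.6] 20.1
yel [372. 380.] [ 166  370  369   16 4014] z 250.7 rect [ 483.4 -109.5] [76.6  3.2] 21.6
red [281. 358.] [270 339  22  38 800] z 111.7 rect [ 509.7 -215.5] [14.8 34.4] 22.2
```

View pics/w2.png

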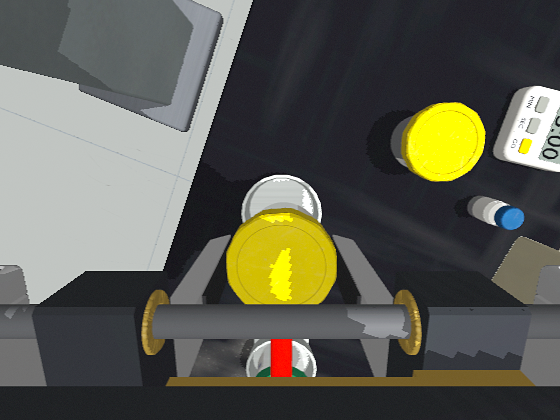

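Laterally the lid, pocket and red bar all line up at u≈281. For the offset along the carrier axis I'll use the far edges, pocket rim v≈176 and lid v≈209.

```bash
python3 - <<'E'
from h import *
z=np.load('w.npz');p=z['p'];P=z['P'];c=get_calibration('wrist')
ax=np.array([-np.sin(np.radians(21.5)),np.cos(np.radians(21.5))]); lx=np.array([ax[1],-ax[0]])
m=(P[...,2]>15)&(P[...,2]<24)
v,u=np.nonzero(m&(np.mgrid[:420,:560][1]>230)&(np.mgrid[:420,:560][1]<335)&(np.mgrid[:420,:560][0]<260))
q=P[v,u]; a=q[:,:2]@ax;l=q[:,:2]@lx
print('pocket far edge',a.max(),np.percentile(a,99),'lat',l.min(),l.max())
m=(P[...,2]>145)&(P[...,2]<155); m[300:]=0
q=P[m];a2=q[:,:2]@ax;l2=q[:,:2]@lx
print('lid far',a2.max(),np.percentile(a2,99.8),'lat',l2.min(),l2.max(),(l2.min()+l2.max())/2)
print('rim column',[(vv,P[vv,281].round(1)) for vv in range(172,184)])
for v_,zz,r in((176,22,37.5),(209,150,30)):
    g=ray(c,281,v_,zz)[:2]@ax; print('ray',g,'centre',g-r)
for n,g in(('pocket top est',[478,-131.8]),('tcp',[478.3,-130.8])): print(n,np.array(g)@ax,np.array(g)@lx)
E
```

```text
pocket far edge -266.1282981744989 -266.1981423674963 lat 358.4734734590376 432.1648086114785
lid far -268.4015747757202 -268.7536431452731 lat 354.0030180512586 436.16139974293924 395.0822088970989
rim column [(172, array([ 4.648e+02, -1.032e+02,  1.000e-01])), (173, array([ 465.1, -104.1,    0.5])), (174, array([ 465.4, -104.8,    2.3])), (175, array([ 464.8, -103.2,   21.8])), (176, array([ 465.1, -103.9,   23.6])), (177, array([ 465.4, -104.7,   23.6])), (178, array([ 466.7, -108. ,    5.5])), (179, array([ 467. , -108.9,    5.4])), (180, array([ 467.4, -109.8,    5.3])), (181, array([ 467.7, -110.6,    5.4])), (182, array([ 468.1, -111.5,    5.5])), (183, array([ 468.5, -112.5,    4.9]))]
ray -267.39847636950486 centre -304.89847636950486
ray -266.7901076991289 centre -296.7901076991289
pocket top est -297.816621834245 396.4347358131453
tcp -296.99615463428023 397.08036231026426
```

The relative offset along the carrier axis is about 4 mm, and the fit tolerates ±7. I'll shift (+1.5, −3.5) mm and lower to just above the floor.

>>> {"api": "jog_arm", "payload": {"plan": [0.0015,-0.0035,-0.02,0,0,0,0.0015,-0.0035,-0.045,0,0,0,0.0015,-0.0035,-0.06,0,0,0,0.0015,-0.0035,-0.07,0,0,0,0.0015,-0.0035,-0.078,0,0,0,0.0015,-0.0035,-0.083,0,0,0,0.0015,-0.0035,-0.085,0,0,0,0.0015,-0.0035,-0.085,0,0,0,0.0015,-0.0035,-0.085,0,0,0]}}

```text
clock: 6.1
eef_pos: [480.1, -135.3, 39.9]
eef_rot: [3.141, 0.0, 1.95]
wrist_force: [0.0, -0.7, -0.8]
finger_gap: 58.5
finger_force: 25.0
```

>>> {"api": "jog_arm", "payload": {"plan": [0,0,-0.001,0,0,0,0,0,-0.001,0,0,0,0,0,-0.001,0,0,0]}}

```text
clock: 6.4
eef_pos: [479.9, -135.3, 38.6]
eef_rot: [3.141, 0.0, 1.95]
wrist_force: [0.2, 0.2, -0.1]
finger_gap: 58.5
finger_force: 25.0
```

>>> {"api": "jog_arm", "payload": {"plan": [0,0,0,0,0,0,0,0,0,0,0,0,0,0,0,0,0,0,0,0,0,0,0,0,0,0,0,0,0,0,0,0,0,0,0,0,0,0,0,0,0,0,0,0,0.03,0,0,0,0,0,0.07,0,0,0,0,0,0.115,0,0,0,0,0,0.15,0,0,0,0,0,0.16,0,0,0,0,0,0.16,0,0,0,0,0,0.16,0,0,0], "claw": 0.094}}

```text
clock: 7.8
eef_pos: [479.4, -135.1, 197.0]
eef_rot: [-3.14, -0.001, 1.95]
wrist_force: [-0.1, 0.7, -0.9]
finger_gap: 94.0
finger_force: 0.0
```

```bash
python3 look.py w3.png
```

```text
7.8 [ 479.4 -135.1  197. ] [-3.1402e+00 -1.3000e-03  1.9499e+00] [-0.35  0.19  1.67 -0.    1.28 -0.73] [-0.1  0.7 -0.9] 93.98326420043047 0.0
yel [408. 135.] [ 376  105   65   62 3137] z 60.2 rect [570.7 -28.7] [59.1 58.8] 86.0
yel [284. 202.] [ 255  173   58   58 2589] z 64.3 rect [ 479.8 -136.6] [58.5 58.5] 25.9
yel [ 77. 322.] [  61  290   41   65 1133] z 315.7 rect [ 424.3 -131.2] [ 3.1 14.6] 19.7
yel [485. 322.] [ 461  290   41   65 1146] z 315.4 rect [513.6 -95.8] [ 2.9 14.8] 22.0
yel [424. 380.] [ 253  370  307   16 3214] z 323.3 rect [ 496.5 -109. ] [66.3  3.3] 22.2
grn [282. 351.] [ 257  339   51   29 1239] z 64.4 rect [ 544.7 -302.9] [58.1 38.5] 21.0
red [282. 285.] [274 267  17  37 564] z 111.7 rect [ 505.3 -204. ] [15.2 33. ] 21.4
```

View pics/w3.png

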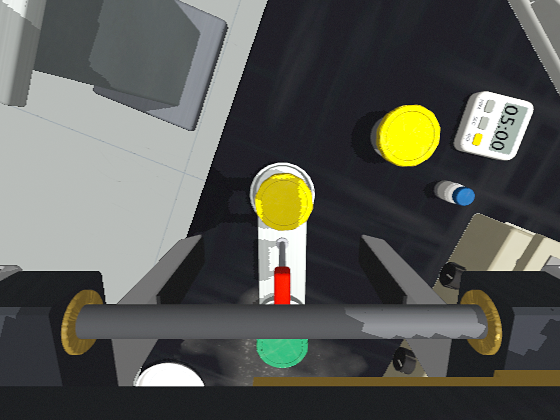

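The yellow cup sits in the pocket at (284,202) with its lid at z 64, the same as the green one, and the red bar is at (282,285). Next I'll move over the grip and take hold of it.

>>> {"api": "jog_arm", "payload": {"plan": [0.015,-0.04,0,0,0,0,0.03,-0.077,0,0,0,0,0.03,-0.077,0,0,0,0,0.03,-0.077,-0.03,0,0,0,0.03,-0.077,-0.07,0,0,0,0.03,-0.077,-0.1,0,0,0,0.03,-0.077,-0.112,0,0,0,0.03,-0.077,-0.117,0,0,0,0.03,-0.077,-0.117,0,0,0,0.03,-0.077,-0.117,0,0,0,0.03,-0.077,-0.117,0,0,0], "claw": 0.06}}

```text
clock: 8.95
eef_pos: [510.4, -212.4, 82.7]
eef_rot: [3.14, 0.001, 1.95]
wrist_force: [-0.0, -0.7, -0.3]
finger_gap: 60.2
finger_force: 0.0
```

```bash
python3 look.py w4.png; python3 - <<'E'
from h import *
p,d=camera('scene');cv2.imwrite('pics/s2.png',cv2.resize(p[100:250,240:440,::-1],None,fx=3,fy=3))
E
```

```text
8.95 [ 510.4 -212.4   82.7] [3.1403e+00 1.4000e-03 1.9499e+00] [-0.46  0.44  1.64  0.    1.06 -0.84] [-0.  -0.7 -0.3] 60.24129637601231 0.0
yel [497.  19.] [ 449    0  103   47 3552] z 60.1 rect [577.3 -45.3] [59.4 24.1] 21.9
yel [285. 108.] [ 236   57   98  103 7895] z 64.2 rect [ 480.2 -136.6] [59.5 58.5] 56.3
yel [143. 330.] [138 300  13  55 255] z 202.4 rect [ 470.4 -201.9] [ 1.9 13.3] 21.3
yel [419. 329.] [411 301  14  54 255] z 202.4 rect [ 528.4 -179.2] [ 1.9 14.1] 20.8
grn [281. 356.] [ 242  339   81   38 2783] z 64.2 rect [ 543.8 -300.6] [59.4 34.4] 21.7
red [282. 258.] [ 267  213   30   91 2600] z 111.6 rect [ 508.1 -211.7] [15.2 48.1] 22.0
```

View pics/w4.png

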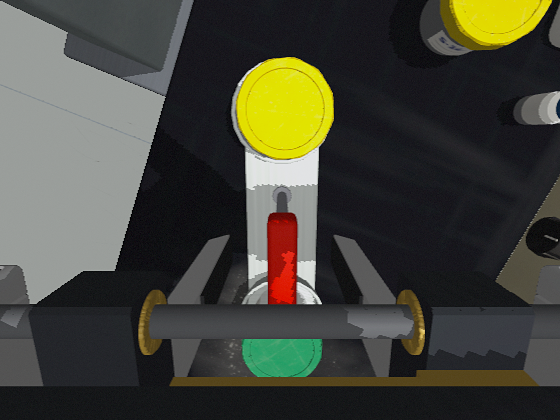

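The bar is centred between the fingers, at (282,258). Closing now.

>>> {"api": "jog_arm", "payload": {"plan": [0,-0.001,-0.001,0,0,0,0,-0.001,-0.001,0,0,0,0,-0.001,-0.001,0,0,0,0,-0.001,-0.001,0,0,0,0,-0.001,-0.001,0,0,0,0,-0.001,-0.001,0,0,0,0,-0.001,-0.001,0,0,0,0,-0.001,-0.001,0,0,0,0,-0.001,-0.001,0,0,0,0,-0.001,-0.001,0,0,0,0,-0.001,-0.001,0,0,0,0,-0.001,-0.001,0,0,0], "claw": 0.005, "force": 55}}

```text
clock: 10.25
eef_pos: [509.8, -213.2, 80.4]
eef_rot: [-3.141, -0.0, 1.95]
wrist_force: [1.1, 0.0, -2.7]
finger_gap: 15.4
finger_force: 55.0
```

>>> {"api": "jog_arm", "payload": {"plan": [0,0,0.004,0,0,0,0,0,0.01,0,0,0,0,0,0.02,0,0,0,0,0,0.032,0,0,0,0,0,0.045,0,0,0,0,0,0.058,0,0,0,0,0,0.071,0,0,0,0,0,0.084,0,0,0,0,0,0.096,0,0,0,0,0,0.107,0,0,0,0,0,0.116,0,0,0,0,0,0.122,0,0,0,0,0,0.125,0,0,0,0,0,0.126,0,0,0,0,0,0.126,0,0,0,0,0,0.126,0,0,0,0,0,0.126,0,0,0]}}

```text
clock: 11.95
eef_pos: [509.8, -213.2, 206.1]
eef_rot: [-3.141, -0.0, 1.95]
wrist_force: [0.2, -0.7, -4.7]
finger_gap: 15.4
finger_force: 55.0
```

```bash
python3 look.py w5.png; python3 - <<'E'
from h import *
p,d=camera('scene');cv2.imwrite('pics/s3.png',cv2.resize(p[60:260,230:430,::-1],None,fx=3,fy=3))
E
```

```text
11.95 [ 509.8 -213.2  206.1] [-3.1412e+00 -4.0000e-04  1.9499e+00] [-0.46  0.31  1.51 -0.    1.32 -0.84] [ 0.2 -0.7 -4.7] 15.445292324199055 54.99785900115967
yel [414.  45.] [ 383   11   64   70 3466] z 60.2 rect [570.8 -29.1] [59.2 59. ] 54.2
yel [284. 107.] [ 235   55  100  104 8075] z 190.1 rect [ 479.1 -136.9] [59.  58.6] 56.3
yel [242. 328.] [239 297   7  58 211] z 326.0 rect [ 490.8 -194.8] [ 1.1 13.5] 21.3
yel [321. 329.] [318 301   6  54 223] z 325.8 rect [ 507.2 -188. ] [ 1.1 13.1] 22.3
grn [281. 358.] [ 254  339   56   38 1961] z 190.0 rect [ 542.6 -299.9] [40.9 33.7] 20.8
red [281. 258.] [ 266  213   31   91 2672] z 237.4 rect [ 506.9 -211.7] [15.6 47.8] 22.1
```

View pics/s3.png

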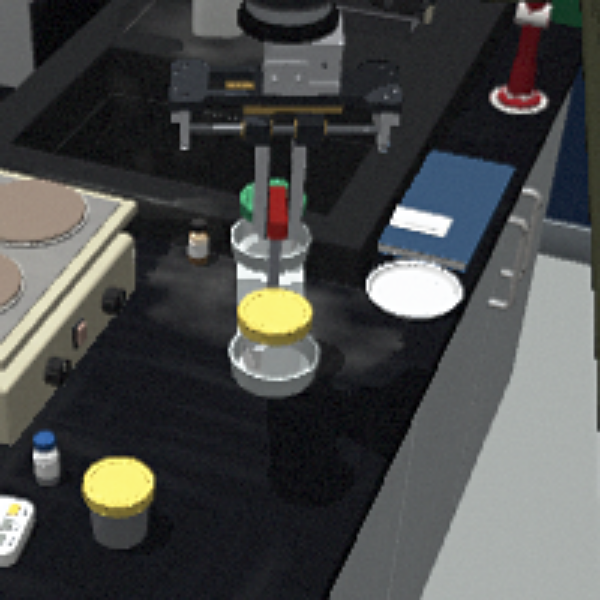

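The carrier is up 126 mm and level, with both lids at z 190. The yellow cup at (275,315) and the green cup at (272,200) are both aboard. I'll hold still for about 3 s, then hand in.

>>> {"api": "jog_arm", "payload": {"plan": [0,0,0,0,0,0,0,0,0,0,0,0,0,0,0,0,0,0,0,0,0,0,0,0,0,0,0,0,0,0,0,0,0,0,0,0,0,0,0,0,0,0,0,0,0,0,0,0,0,0,0,0,0,0,0,0,0,0,0,0,0,0,0,0,0,0,0,0,0,0,0,0,0,0,0,0,0,0,0,0,0,0,0,0,0,0,0,0,0,0,0,0,0,0,0,0,0,0,0,0,0,0,0,0,0,0,0,0,0,0,0,0,0,0,0,0,0,0,0,0]}}

```text
clock: 14.05
eef_pos: [509.9, -213.2, 206.4]
eef_rot: [3.142, -0.0, 1.95]
wrist_force: [-0.3, -0.6, -5.6]
finger_gap: 15.5
finger_force: 55.0
```

>>> {"api": "jog_arm", "payload": {"plan": [0,0,0,0,0,0,0,0,0,0,0,0,0,0,0,0,0,0,0,0,0,0,0,0,0,0,0,0,0,0,0,0,0,0,0,0,0,0,0,0,0,0,0,0,0,0,0,0,0,0,0,0,0,0,0,0,0,0,0,0]}}

```text
clock: 15.05
eef_pos: [509.8, -213.2, 206.4]
eef_rot: [-3.142, 0.0, 1.95]
wrist_force: [0.2, -0.9, -4.9]
finger_gap: 15.6
finger_force: 55.0
```

```bash
python3 look.py w6.png | grep -E "^[0-9]|yel \[28|grn|red" ; python3 -c "
from cell import manip; print(manip.sign_off())"
```

```text
15.05 [ 509.8 -213.2  206.4] [-3.1416  0.      1.9499] [-0.46  0.31  1.51 -0.    1.32 -0.84] [ 0.2 -0.9 -4.9] 15.551667607150833 54.997907280921936
yel [284. 107.] [ 235   55  100  104 8077] z 190.4 rect [ 479.2 -137. ] [59.1 58.6] 57.0
grn [281. 358.] [ 254  339   56   38 1962] z 190.3 rect [ 542.3 -299.8] [40.7 33.3] 22.0
red [281. 258.] [ 266  213   31   91 2670] z 237.8 rect [ 506.9 -211.6] [15.6 47.3] 22.2
the job is handed in; nothing more can be done
None
```

The job is handed in: the yellow-lidded cup is in the empty pocket, and the arm is holding the carrier level about 126 mm above the bench with both cups in it, after a 3 s still hold, at about 15 s on the clock.

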